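# Seat a saddle-bent tube in the bending gauge and clamp it

### The arm

A 6-joint arm with a two-finger parallel gripper is mounted at the origin on the work surface. World frame = base frame: x ahead of the robot, y to its left, z up, the work surface at z = 0. Lengths are in m, angles in rad, forces in N, time in s.
With the tool pointing down it reaches from about 0.375 to 0.9 m from the base axis. Payload 3.1 kg.
Tool frame: the origin (TCP) lies between the finger pads; the fingertips stand 22 mm ahead of it and the grasp point (between the pads) lies 3 mm ahead of it; z points along the fingers, y is the line along which they close (so a half turn about z gives the same grasp; the last joint's range is limited). The gripper opens to 87 mm and grips with 3 to 60 N. Pads are 19 mm wide; open, the fingers measure 117 mm over their backs; the gripper's body (75 mm by 190 mm) begins 51 mm behind the grasp point.
Start: joints at [-1.431, 0.527, 1.433, -0, 1.181, -0.178], TCP at [0.196, -0.593, 0.245] pointing down, gripper open.
Joint ranges: [-3.08, 3.08], [-0.75, 2.2], [0.22, 2.44], [-1.43, 4.57], [0, 2.65], [-2.85, 2.85]. Speed limits (rad/s): [2.79, 2.79, 3.14, 3.14, 3.14, 3.14].

### API

Orientations are given as a unit quaternion [x, y, z, w].
In Python, from rig import get_obs, camera, get_calibration, hand_in, cut_out gives the robot as it stands.
- The arm moves only by the shell command python3 -m inch 'ROWS' [OPENING] [FORCE]. ROWS is JSON, one flat list of numbers, 6 for each row, row after row: the shift along the tool's x, y, z scaled (see below), then the turn, a rotation vector about the tool's x, y, z scaled (see below). A call has 1 to 20 rows; each row is the pose to reach, as a shift and turn from the pose commanded when the call began, along the tool's axes at that moment; what a row does not reach only later rows make up. The controller multiplies each number of a shift by 0.08 m and each number of a turn by 90 degrees. A row lasts 1/12 s, in which the tool goes at most 41.7 mm and 7.16 degrees, less where a joint would pass 70% of its speed; a pose out of reach is approached as far as the arm can. A call with a number of a shift or a turn outside -1 to 1 is refused whole. A call with a gripper value outside its range is refused whole. OPENING is the finger opening in mm, from 0 to 87, set as the call begins (- or left out, the last holds). The fingers move at their own pace and stop on an object; FORCE is the grip in N (left out, the last holds). Time passes only in rows, so rows that repeat a pose let the fingers close. It gives the time, the measured TCP pose, the force, the opening and the grip force at its end, in the units of the state.
- get_obs(): the state, without advancing time (a new reading comes with each control period).
- camera(name): name is "scene" or "top"; returns the picture (384x512x3 uint8, red, green, blue); there is no depth.
- get_calibration(name): a dict with "vertical_fov" (degrees; the focal length in pixels is half the picture's height over the tangent of half this angle, whatever the lens; pixels are square), "cx", "cy" (the principal point, pixels), "D" ([k1, k2, p1, p2, k3] as OpenCV has them; the pictures are not rectified), "T" (4x4, takes a point from camera to world coordinates). Camera axes: x right, y down, z forward; pixel columns grow to the right and rows downward; lengths in m; the calibration is good to about 2 mm. A picture is of the moment at which its call begins. get_calibration takes no time and is no camera call.
- hand_in(): hands the job in; it is judged then, once.
Trained networks look in the newest picture that a camera, given by its name, has taken for a name from the list of things; names that differ only in an ending like _2 or _b are one class to them, and where a whole thing is asked for, a point or a joint stands for the part that bears it (a point fixed in the world has none). Each returns a list of dicts, best first, with "conf" (0 to 1); they miss things now and then, are a little off and sometimes report something else, mostly with a low value. They report only what shows in the picture. A call takes as long as a camera call. They do not tell look-alikes from the thing itself.
- cut_out(camera, thing): "region" (384x512 bool, what is visible of it) and "bbox" ([left, top, right, bottom] in pixels, round what is visible of it).
The state is a dict: "time": time; "q": joint angles; "joint_velocities": joint speeds; "joint_torque": joint torques, N m; "position": TCP position; "tool_rot": TCP orientation; "ft_force": force on the tool from outside, world axes, zero at the start; "moment": the same for the moment, N m; "grip_width": finger opening in m; "grip_force": force on a finger pad.
Only numpy, scipy, OpenCV 4.12 (cv2) and the standard library are available. Lean on these libraries where they do the work, as an engineer would, in place of code of your own. Each camera call takes 0.05 s, during which the arm holds its last target. There are 200 camera calls.

### The job

The bent tube with the hump has been laid in the bending gauge, but only its short end lies in a notch; the long end is still up on the flat of the other rail. Gently swing the long end along the rail until it drops and both ends lie fully down in their notches, and only then bring the toggle clamp's handle fully upright so that its foot holds the tube down. Leave everything else on the bench where it is.

Things in the scene. Friction and masses are not known exactly. Their poses are not given: they have to be found in the camera images.
- gauge: Tube bending gauge fixed on the bench: aluminium plate 185 x 230 x 15 mm with two notched steel rails, a white rest pad and a toggle clamp. Origin: on the bench top midway between the notches; y runs from notch B to notch A, along the seated tube's straight ends; x points to the side where the seated tube's hump lies; z up.
- notch_a (a point): Where the axis of a seated tube crosses rail A: gauge x 0, y +68 mm, 49 mm above the bench. Each rail is an upright plate 12 mm thick (along y), x -68 to +22 mm, flat top 55 mm above the bench, feet (on its inner side) under 30 mm. Its one V notch at x = 0 is 28 mm wide at the top, 24 mm deep, flanks 60 degrees apart.
- notch_b (a point): The same point for rail B, alike: gauge x 0, y -68 mm, 49 mm above the bench. Outside rail B (y below -74 mm) there is only the 15 mm plate, to y -115 mm.
- pad (a point): Centre of the flat top of the white rest pad that carries the hump: 58 mm (x) by 60 mm (y), 40 mm above the bench.
- tube: Loose steel tube, 18 mm thick, 0.16 kg, 196 mm long: two straight ends in line, between them a hump standing 60 mm out to +x, all in one plane. Origin = tube_a; y points out of the short end, the long end to -y. Seated, its axes lie along the gauge's. At the start the short end is in notch A, the hump on the pad, the long end on top of rail B, 23 to 48 mm off its notch to the gauge's -x side.
- tube_a (a point): Point on the axis of the tube's short end that belongs at notch_a, 20 mm from that end.
- tube_b (a point): Point on the axis of the tube's long end that belongs at notch_b, 136 mm from tube_a. On the rail's flat top it is about 15 mm higher than when seated. It slides easily (under 2 N) and drops into the notch when its axis comes over it.
- tube_tip (a point): Centre of the long end's cut face, 40 mm beyond tube_b; about 34 mm of this straight end stands clear outside rail B and can be pushed there.
- lever (a joint): Handle of the toggle clamp, rad: 0 = fully open, leaning 0.85 rad from upright towards the gauge's -x; 0.85 = upright, clamped (stop). It turns in the gauge's x-z plane, stays where it is left and needs about 3 to 8 N at the grip. It drives the clamp's arm, raised when open, whose rubber foot comes down on the middle of the hump.
- lever_pivot (a point): Pivot of the handle: gauge x -40 mm, y 0, 66 mm above the bench. The clamp's body stands between the rails, x -60 to -4 mm, y within 19 mm, up to 74 mm high; its raised arm reaches 160 mm above the bench.
- lever_tip (a point): Centre of the domed end of the handle's black grip, 84 mm from the pivot; the grip is round, 18 mm thick, 66 mm long, and ends 9 mm beyond this point; upright, its top is 159 mm above the bench.
- file: Bystander: a flat file with a wooden handle, 265 mm long.
- screwdriver: Bystander: a screwdriver.
- bar: Bystander: a square steel bar offcut, 130 x 22 x 22 mm.
- hammer: Bystander: a hammer.
- elbow: Bystander: a steel tube with a single right-angle bend, legs about 100 mm, lying on the bench; not the tube to be checked.
- form0: Bystander: a stepped wooden forming block, 150 mm long.
- form1: Bystander: a second stepped wooden forming block.
- cup: Bystander: a white cup, 76 mm across, 85 mm tall.
Mind the look-alikes: they are no part of the job. Leave any blue look-alike of the tube alone.

How it is judged:
By the outcome, as a careful person would: the job done as asked, in the order asked, and still so for the second after the job is handed in, with the robot touching nothing.
It also fails if it takes over 54 s, if anything falls off the work surface, if the arm or the gripper's body presses on something with over 40 N, if the wrist force passes 120 N, or if a joint passes its speed limit or range.

## Working session

There is one attempt and no reset: what is moved stays moved. The work goes in short steps, Python scripts to look and compute and a shell command to move; the robot and the scene stay as the last step left them, time stands still between calls to the robot, and variables do not carry over. Pictures are saved under pics/ and viewed, at most 12 in all, crops included, and the job is handed in when it is done.

```bash
mkdir -p pics; ls; python3 - <<'E'
from rig import *
import cv2,numpy as np
for n in("scene","top"):
    im=camera(n); cv2.imwrite(f"pics/{n}0.png",im[:,:,::-1]); c=get_calibration(n); print(n,c)
    for t in("gauge","tube","pad","lever"):
        for d in cut_out(n,t)[:3]: print(n,t,round(d["conf"],2),d["bbox"])
o=get_obs();print(o)
E
```

```text
pics
scene {'vertical_fov': 49.668915609581525, 'cx': 254.64098891631374, 'cy': 191.84028984547845, 'D': array([0.01148531, 0.        , 0.        , 0.        , 0.        ]), 'T': array([[-0.61631207,  0.41002671, -0.67233737,  1.50113374],
       [ 0.78749142,  0.31645952, -0.52887676,  0.85767636],
       [-0.00408604, -0.85541304, -0.51793034,  0.91087643],
       [ 0.        ,  0.        ,  0.        ,  1.        ]])}
scene gauge 0.82 [191.4, 186.9, 275.3, 254.3]
scene tube 0.81 [218.8, 198.2, 258.0, 225.7]
scene tube 0.72 [223.8, 176.7, 273.1, 192.5]
scene tube 0.62 [201.6, 155.8, 236.8, 174.6]
scene pad 0.67 [237.7, 186.6, 252.5, 207.0]
scene pad 0.66 [194.0, 184.3, 273.7, 251.9]
scene lever 0.4 [234.8, 185.4, 252.6, 208.0]
top {'vertical_fov': 53.87343043054873, 'cx': 254.3413880548, 'cy': 190.18124197564094, 'D': array([0.03450046, 0.        , 0.        , 0.        , 0.        ]), 'T': array([[-0.00246635, -0.99724205,  0.07417693,  0.3895487 ],
       [-0.99987927,  0.00132125, -0.01548247,  0.0398465 ],
       [ 0.01534176, -0.07420616, -0.99712491,  1.24668455],
       [ 0.
[... 338 characters left out ...]
43051008e+00,  5.27541222e-01,  1.43271281e+00,  1.19829298e-05,
        1.18141252e+00, -1.78514278e-01]), 'joint_velocities': array([-4.16416160e-04, -1.56443217e-03, -7.51740083e-04,  1.36042289e-04,
        9.86521157e-05,  5.37877967e-05]), 'joint_torque': array([-1.89432518e-03, -4.39606905e+01, -1.76787901e+01,  6.32826495e-02,
        5.15573518e-02, -3.97009921e-05]), 'position': array([ 0.19591013, -0.59346644,  0.24451896]), 'tool_rot': array([ 9.87323015e-01,  1.58723854e-01,  6.24803284e-06, -3.68345238e-05]), 'ft_force': array([-0.21945456, -0.41803674, -0.51511879]), 'moment': array([ 0.04759533, -0.04021501, -0.06384672]), 'grip_force': 0.0, 'grip_width': 0.08701295065741108}
```

View pics/scene0.png

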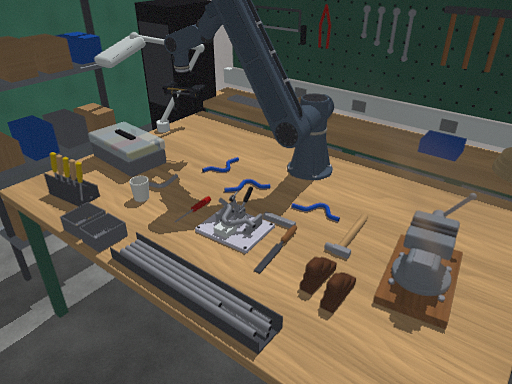

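View pics/top0.png

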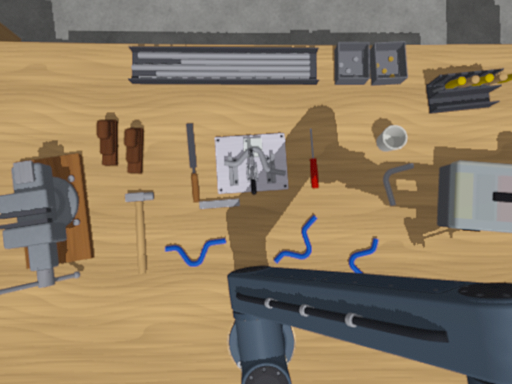

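The gauge is at about (252,163) in the top view, with hump up (world +x) and handle down. The blue S-shapes are look-alikes. Next I'll zoom in.

```bash
python3 - <<'E'
import cv2,numpy as np
a=cv2.imread("pics/top0.png")[122:204,205:300]; b=cv2.imread("pics/scene0.png")[178:260,188:283]
r=[cv2.resize(i,None,fx=6,fy=6,interpolation=cv2.INTER_CUBIC) for i in(a,b)]
cv2.imwrite("pics/zt.png",r[0]);cv2.imwrite("pics/zs.png",r[1])
E
```

```text
(no output)
```

View pics/zt.png

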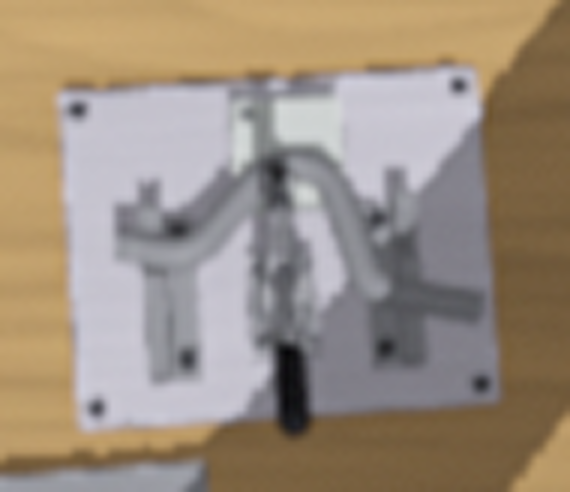

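View pics/zs.png

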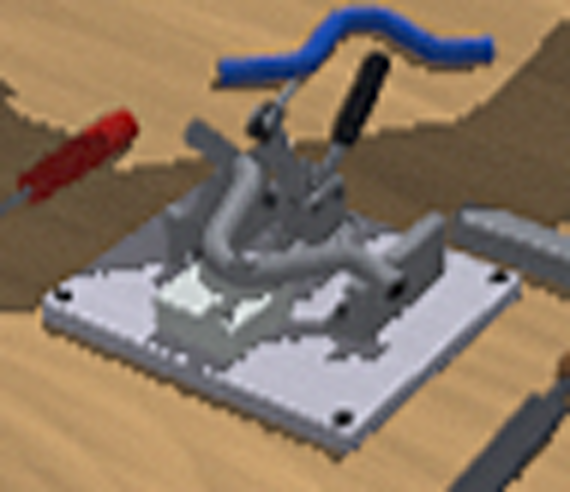

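```bash
cat > h.py <<'E'
import cv2,numpy as np
from rig import *
from scipy.optimize import least_squares
def proj(n,P):
    c=get_calibration(n);T=np.linalg.inv(c["T"]);f=192/np.tan(np.radians(c["vertical_fov"]/2))
    K=np.array([[f,0,c["cx"]],[0,f,c["cy"]],[0,0,1]])
    return cv2.projectPoints(np.atleast_2d(P).astype(float),cv2.Rodrigues(T[:3,:3])[0],T[:3,3],K,c["D"])[0][:,0]
def back(n,uv,z):
    c=get_calibration(n);T=c["T"];f=192/np.tan(np.radians(c["vertical_fov"]/2))
    K=np.array([[f,0,c["cx"]],[0,f,c["cy"]],[0,0,1]])
    r=np.append(cv2.undistortPoints(np.array([[uv]],float),K,c["D"])[0,0],1);d=T[:3,:3]@r
    return T[:3,3]+d*(z-T[2,3])/d[2]
def zt(u,v):return (205+(u-2.5)/6,122+(v-2.5)/6)
def zs(u,v):return (188+(u-2.5)/6,178+(v-2.5)/6)
def g2w(g,p):
    x,y,t=g[:3];p=np.atleast_2d(p);c,s=np.cos(t),np.sin(t)
    return np.c_[x+c*p[:,0]-s*p[:,1],y+s*p[:,0]+c*p[:,1],p[:,2]]
E
python3 - <<'E'
from h import *
L=[-.04-.084*np.sin(.85),0,.066+.084*np.cos(.85)]
obs=[("top",zt(62,92),(1,1)),("top",zt(475,68),(1,-1)),("top",zt(497,400),(-1,-1)),("top",zt(80,430),(-1,1)),
("scene",zs(45,310),(1,-1)),("scene",zs(520,290),(-1,1)),("scene",zs(345,440),(1,1)),
("top",zt(293,420),None),("scene",zs(377,64),None)]
def P(g,s): return g2w(g,[L] if s is None else [[g[3]+.0925*s[0],.115*s[1],.015]])
def res(g): return np.concatenate([proj(n,P(g,s))[0]-uv for n,uv,s in obs])
r=least_squares(res,[.48,.03,0,0]);g=r.x;print(g);print(r.fun.reshape(-1,2).round(2))
np.save("g.npy",g)
im=cv2.imread("pics/zt.png");i2=cv2.imread("pics/zs.png")
pts=dict(na=[0,.068,.049],nb=[0,-.068,.049],ra0=[.022,.068,.055],ra1=[-.068,.068,.055],rb0=[.022,-.068,.055],rb1=[-.068,-.068,.055],L=L,p=[-.04,0,.066],tb=[-.035,-.068,.064])
for k,p in pts.items():
    w=g2w(g,[p]);a=(proj("top",w)[0]-[205,122])*6+2.5;b=(proj("scene",w)[0]-[188,178])*6+2.5
    print(k,w.round(4),a.round())
    for I,q in((im,a),(i2,b)): cv2.circle(I,tuple(int(v) for v in q),3,(0,0,255),-1);cv2.putText(I,k,tuple(int(v)+4 for v in q),0,.45,(0,0,255),1)
cv2.imwrite("pics/ov.png",cv2.resize(np.hstack([im[:480],i2[:480]]),(800,337)) )
# tube tip
print("tip",g2w([0,0,0],back("top",zt(478,306),.066)),)
E
```

```text
[0.57148734 0.03230412 0.06144059 0.00138395]
[[-0.8  -0.24]
 [-0.09 -0.39]
 [ 0.15 -0.07]
 [-0.59 -0.67]
 [-1.05 -1.59]
 [ 0.15 -2.06]
 [ 0.15 -0.64]
 [-0.28  0.16]
 [ 0.1   0.56]]
na [[0.5673 0.1002 0.049 ]] [150. 246.]
nb [[ 0.5757 -0.0356  0.049 ]] [405. 230.]
ra0 [[0.5893 0.1015 0.055 ]] [147. 203.]
ra1 [[0.4994 0.096  0.055 ]] [157. 372.]
rb0 [[ 0.5976 -0.0342  0.055 ]] [403. 187.]
rb1 [[ 0.5078 -0.0397  0.055 ]] [414. 356.]
L [[0.4686 0.026  0.1214]] [291. 421.]
p [[0.5316 0.0298 0.066 ]] [282. 308.]
tb [[ 0.5407 -0.0377  0.064 ]] [411. 292.]
tip [[ 0.53279954 -0.07277339  0.066     ]]
```

View pics/ov.png

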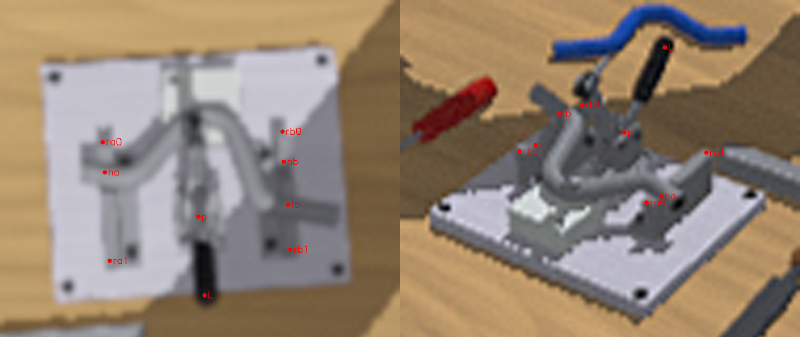

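Gauge fit is good (overlay matches; tube tip at about gauge x −45, y −102). I'll turn the tool so its closing line lies along gauge x, then approach.

```bash
cat > to.py <<'E'
# usage: to.py gx gy z [angle offset]: remaining shift in tool units, current gauge coords
import sys;from h import *
from scipy.spatial.transform import Rotation as R
g=np.load("g.npy");o=get_obs();q=R.from_quat(o["tool_rot"]);p=o["position"]
t=g2w(g,[float(v) for v in sys.argv[1:4]])[0]
c,s=np.cos(g[2]),np.sin(g[2]);d=p[:2]-g[:2]
print("gauge now",(np.array([c*d[0]+s*d[1],c*d[1]-s*d[0],p[2]])*1e3).round(1),"t",o["time"],"F",o["ft_force"].round(1))
print("units",(q.inv().apply(t-p)/.08).round(3),"gx in tool",q.inv().apply([c,s,0]).round(3),"gy",q.inv().apply([-s,c,0]).round(3))
w=R.from_matrix(np.array([[0,c,0],[0,s,0],[0,0,0]])) if 0 else R.from_matrix(np.array([[-s,c,0],[c,s,0],[0,0,-1.]]))
print("turn units",((q.inv()*w).as_rotvec()/(np.pi/2)).round(3), "q",o["q"].round(2))
E
python3 -m inch '[0.5,-0.5,0,0,0,-0.2, 1,-1,0,0,0,-0.84, 1,-1,0,0,0,-0.84, 1,-1,0,0,0,-0.84, 1,-1,0,0,0,-0.84, 1,-1,0,0,0,-0.84, 1,-1,0,0,0,-0.84, 1,-1,0,0,0,-0.84, 1,-1,0,0,0,-0.84, 1,-1,0,0,0,-0.84, 1,-1,0,0,0,-0.84, 1,-1,0,0,0,-0.84, 1,-1,0,0,0,-0.84, 1,-1,0,0,0,-0.84]' 0 20
python3 to.py -.082 -.092 .245
```

```text
time: 1.67
position: [0.2468, -0.4925, 0.2446]
tool_rot: [0.683, 0.73, -0.0, 0.0]
ft_force: [0.4, -0.1, -0.8]
grip_width: 0.0036
grip_force: 0.0
gauge now [-356.3 -503.8  244.6] t 1.6667 F [ 0.4 -0.1 -0.8]
units [ 5.133e+00  3.451e+00 -5.000e-03] gx in tool [-0.004  1.     0.   ] gy [ 1.     0.004 -0.   ]
turn units [0.    0.    0.003] q [-1.31  0.43  1.62 -0.    1.09 -1.37]
```

```bash
M='python3 -m inch'
python3 -m inch '[0.4,0.3,0,0,0,0, 0.8,0.55,0,0,0,0, 1,0.67,0,0,0,0]' >/dev/null
python3 -m inch '[0.4,0.3,0,0,0,0, 0.8,0.55,0,0,0,0, 1,0.67,0,0,0,0]' >/dev/null
python3 -m inch '[0.4,0.3,0,0,0,0, 0.8,0.55,0,0,0,0, 1,0.67,0,0,0,0]' >/dev/null
python3 -m inch '[0.4,0.3,0,0,0,0, 0.8,0.55,0,0,0,0, 1,0.67,0,0,0,0]' >/dev/null
python3 -m inch '[0.3,0.2,0,0,0,0, 0.6,0.4,0,0,0,0, 0.9,0.6,0,0,0,0, 1,0.67,0,0,0,0, 1,0.67,0,0,0,0, 1,0.67,0,0,0,0]'
python3 to.py -.082 -.092 .057
```

```text
time: 3.17
position: [0.4871, -0.0753, 0.2445]
tool_rot: [0.682, 0.731, -0.0, 0.0]
ft_force: [0.3, -0.8, -0.6]
grip_width: 0.0005
grip_force: 0.0
gauge now [ -90.9 -102.3  244.5] t 3.1667 F [ 0.3 -0.8 -0.6]
units [0.129 0.113 2.344] gx in tool [-0.007  1.    -0.   ] gy [ 1.     0.007 -0.001]
turn units [-0.     0.     0.005] q [-0.38  0.35  1.76 -0.    1.03 -0.45]
```

```bash
python3 -m inch '[0.07,0.03,0.3,0,0,0, 0.13,0.05,0.6,0,0,0, 0.13,0.05,0.9,0,0,0, 0.13,0.05,1,0,0,0]' >/dev/null
python3 -m inch '[0,0,0.25,0,0,0, 0,0,0.5,0,0,0, 0,0,0.75,0,0,0, 0,0,1,0,0,0, 0,0,1,0,0,0]' >/dev/null
python3 -m inch '[0,0,0.1,0,0,0, 0,0,0.2,0,0,0, 0,0,0.34,0,0,0, 0,0,0.34,0,0,0, 0,0,0.34,0,0,0]'
python3 to.py -.06 -.092 .057
python3 - <<'E'
from h import *
a=camera("top")[122:204,205:300];b=camera("scene")[168:250,188:283]
cv2.imwrite("pics/c1.png",cv2.resize(np.hstack([a,b])[:,:,::-1],(798,344),interpolation=cv2.INTER_CUBIC))
E
```

```text
time: 4.33
position: [0.4906, -0.0649, 0.0577]
tool_rot: [0.683, 0.73, 0.0, 0.0]
ft_force: [0.9, -0.3, 0.6]
grip_width: 0.0004
grip_force: 0.0
gauge now [-86.7 -92.   57.7] t 4.3333 F [ 0.9 -0.3  0.6]
units [-0.001  0.333  0.008] gx in tool [-0.006  1.     0.   ] gy [ 1.     0.006 -0.   ]
turn units [0.    0.    0.004] q [-0.36  0.68  1.9  -0.    0.57 -0.42]
```

View pics/c1.png

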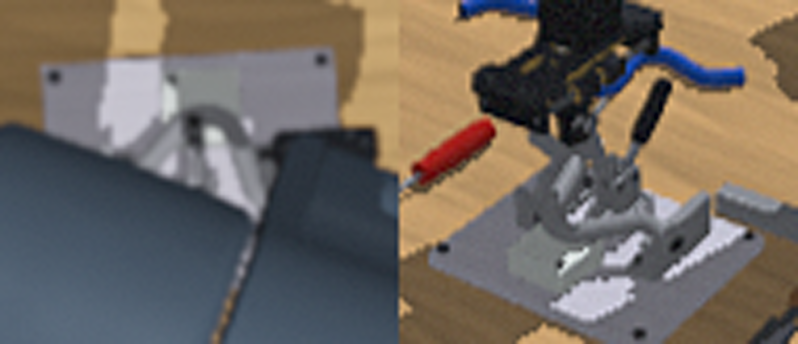

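The gripper is down outside rail B, clear of the handle and arm. I'll start pushing slowly.

```bash
python3 -m inch '[0,0.03,0,0,0,0, 0,0.06,0,0,0,0, 0,0.09,0,0,0,0, 0,0.12,0,0,0,0, 0,0.15,0,0,0,0, 0,0.18,0,0,0,0, 0,0.21,0,0,0,0, 0,0.24,0,0,0,0, 0,0.26,0,0,0,0, 0,0.28,0,0,0,0, 0,0.30,0,0,0,0]'
python3 -m inch '[0,0.02,0,0,0,0, 0,0.04,0,0,0,0, 0,0.06,0,0,0,0, 0,0.08,0,0,0,0]'|grep -E 'pos|for'
python3 -m inch '[0,0.02,0,0,0,0, 0,0.04,0,0,0,0, 0,0.06,0,0,0,0, 0,0.08,0,0,0,0]'|grep -E 'pos|for'
python3 -m inch '[0,0.02,0,0,0,0, 0,0.04,0,0,0,0, 0,0.06,0,0,0,0, 0,0.08,0,0,0,0]'|grep -E 'pos|for'
python3 to.py -.04 -.092 .057
```

```text
time: 5.35
position: [0.5145, -0.063, 0.0573]
tool_rot: [0.683, 0.731, -0.0, -0.0]
ft_force: [-0.3, -0.8, -0.9]
grip_width: 0.0004
grip_force: 0.1
position: [0.5209, -0.0626, 0.0573]
ft_force: [-0.9, -0.2, -0.2]
grip_force: 0.1
position: [0.5274, -0.0621, 0.0574]
ft_force: [-0.8, -0.5, -0.0]
grip_force: 0.1
position: [0.5338, -0.0617, 0.0574]
ft_force: [-0.5, -0.0, 0.0]
grip_force: 0.1
gauge now [-43.4 -91.5  57.4] t 6.35 F [-0.5 -0.   0. ]
units [-0.006  0.042  0.004] gx in tool [-0.006  1.     0.   ] gy [ 1.     0.006 -0.   ]
turn units [0.    0.    0.004] q [-0.32  0.7   1.79  0.    0.65 -0.39]
```

```bash
for i in 1; do :; done
python3 -m inch '[0,0.015,0,0,0,0, 0,0.03,0,0,0,0, 0,0.045,0,0,0,0, 0,0.06,0,0,0,0, 0,0.06,0,0,0,0]'|grep -E 'pos|ft_for'
python3 -m inch '[0,0.015,0,0,0,0, 0,0.03,0,0,0,0, 0,0.045,0,0,0,0, 0,0.06,0,0,0,0, 0,0.06,0,0,0,0]'|grep -E 'pos|ft_for'
python3 - <<'E'
from h import *
a=camera("top")[122:204,205:300];b=camera("scene")[168:250,188:283]
cv2.imwrite("pics/c2.png",cv2.resize(np.hstack([a,b])[:,:,::-1],(798,344),interpolation=cv2.INTER_CUBIC))
E
```

```text
position: [0.5388, -0.0614, 0.0574]
ft_force: [0.0, -1.4, 0.1]
position: [0.5436, -0.0611, 0.0574]
ft_force: [0.1, 0.1, 0.1]
```

View pics/c2.png

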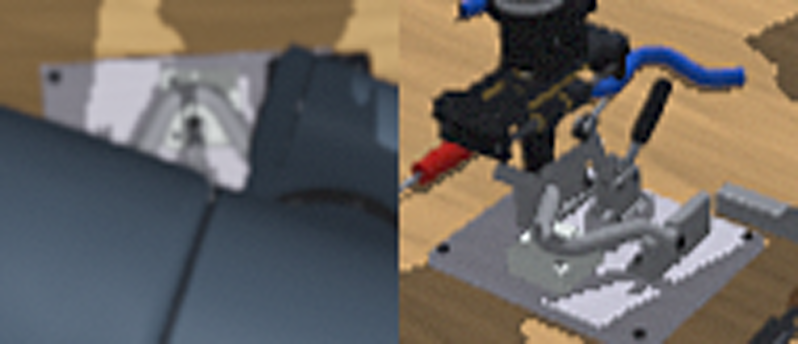

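Contact force vanished and the tube end sits lower, so it looks dropped. I'll back off, rise, and verify against the seated model.

```bash
python3 -m inch '[0,-0.15,0,0,0,0, 0,-0.3,0,0,0,0, 0,-0.4,0,0,0,0, 0,-0.4,-0.3,0,0,0, 0,-0.4,-0.6,0,0,0, 0,-0.4,-1,0,0,0]' >/dev/null
python3 -m inch '[0,-0.3,-0.4,0,0,0, 0,-0.6,-0.8,0,0,0, 0,-0.9,-1,0,0,0, 0,-1,-1,0,0,0]'>/dev/null
python3 -m inch '[-0.4,-0.1,-0.3,0,0,0, -0.8,-0.1,-0.5,0,0,0, -1,-0.1,-0.5,0,0,0, -1,-0.1,-0.5,0,0,0, -1,-0.1,-0.5,0,0,0]'|grep ime
python3 to.py -.15 0 .132
python3 - <<'E'
from h import *
g=np.load("g.npy")
def pol(g,tilt=0):
    pts=np.array([[0,-.108,.049],[0,-.05,.049],[.03,-.03,.049],[.06,0,.049],[.03,.03,.049],[0,.05,.049],[0,.088,.049]]);
    return g2w(g,pts)
b=camera("scene")[168:250,188:283][:,:,::-1];a=camera("top")[122:204,205:300][:,:,::-1]
out=[]
for n,im,o in(("top",a,(205,122)),("scene",b,(188,168))):
    I=cv2.resize(im,None,fx=6,fy=6,interpolation=cv2.INTER_CUBIC)
    for k,q in enumerate((proj(n,pol(g))-o)*6+2.5):
        if k in(0,1,5,6): cv2.circle(I,tuple(int(v) for v in q),3,(0,0,255),-1)
    out.append(I)
cv2.imwrite("pics/c3.png",cv2.resize(np.hstack(out),(800,345)))
E
```

```text
time: 8.53
gauge now [-153.6 -172.7  256.6] t 8.5333 F [-0.8 -0.   0.1]
units [2.156 0.054 1.56 ] gx in tool [-0.004  1.    -0.001] gy [1.    0.004 0.001]
turn units [-0.    -0.001  0.002] q [-0.58  0.28  1.83  0.    1.03 -0.65]
```

View pics/c3.png

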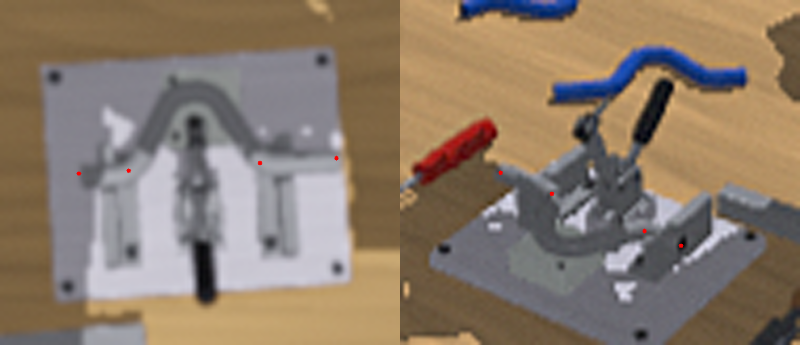

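The tube matches the seated model in both views: tip at (500,171) in the scene, and straight ends along the red points in the top view. Now the handle.

```bash
python3 -m inch '[0.4,0,0,0,0,0, 0.8,0,0,0,0,0, 1,0,0,0,0,0, 1,0,0,0,0,0]' >/dev/null
python3 -m inch '[0.4,0,0,0,0,0, 0.8,0.05,0,0,0,0, 1,0.05,0,0,0,0, 1,0.05,0,0,0,0]' >/dev/null
python3 -m inch '[0.15,0,0.3,0,0,0, 0.15,0,0.6,0,0,0, 0.15,0,0.9,0,0,0, 0.15,0,1,0,0,0, 0.15,0,1,0,0,0]' |grep ft
python3 -m inch '[0,0,0.2,0,0,0, 0,0,0.4,0,0,0, 0,0,0.55,0,0,0, 0,0,0.55,0,0,0, 0,0,0.55,0,0,0]' |grep ft
python3 to.py -.064 0 .132
```

```text
ft_force: [-0.1, 0.1, 0.1]
ft_force: [-0.5, -0.8, 0.6]
gauge now [-150.    -0.7  133.8] t 10.1333 F [-0.5 -0.8  0.6]
units [0.002 1.075 0.023] gx in tool [-0.006  1.     0.   ] gy [ 1.     0.006 -0.   ]
turn units [0.    0.    0.004] q [-0.21  0.47  2.03 -0.    0.64 -0.28]
```

```bash
python3 -m inch '[0,0.05,0,0,0,0, 0,0.1,0,0,0,0, 0,0.15,0,0,0,0, 0,0.19,0,0,0,0, 0,0.22,0,0,0,0, 0,0.25,0,0,0,0, 0,0.28,0,0,0,0, 0,0.31,0,0,0,0, 0,0.34,0,0,0,0, 0,0.37,0,0,0,0, 0,0.4,0,0,0,0]' |grep -E 'pos|ft'
python3 -m inch '[0,0.03,0,0,0,0, 0,0.06,0,0,0,0, 0,0.09,0,0,0,0, 0,0.12,0,0,0,0, 0,0.15,0,0,0,0, 0,0.18,0,0,0,0, 0,0.21,0,0,0,0]' |grep -E 'pos|ft'
python3 -m inch '[0,0.03,0,0,0,0, 0,0.06,0,0,0,0, 0,0.09,0,0,0,0, 0,0.12,0,0,0,0, 0,0.15,0,0,0,0, 0,0.18,0,0,0,0, 0,0.21,0,0,0,0]' |grep -E 'pos|ft'
python3 to.py -.064 0 .132
```

```text
position: [0.4523, 0.0251, 0.1332]
ft_force: [-5.3, -1.8, 2.7]
position: [0.4533, 0.0269, 0.1319]
ft_force: [-28.8, -10.2, 23.4]
position: [0.4541, 0.0274, 0.1317]
ft_force: [-54.9, -21.1, 48.6]
gauge now [-117.5    2.3  131.7] t 12.2167 F [-54.9 -21.1  48.6]
units [-0.039  0.666 -0.053] gx in tool [-0.015  0.997 -0.073] gy [1.    0.015 0.004]
turn units [-0.047 -0.003  0.009] q [-0.18  0.52  1.91 -0.02  0.79 -0.24]
```

Force lies exactly along the handle: the rubber grip sticks to the finger, and a purely horizontal push locks it. I'll back off, then push along the tip's arc.

```bash
python3 -m inch '[0,-0.2,0,0,0,0, 0,-0.4,0,0,0,0, 0,-0.55,0,0,0,0, 0,-0.58,0,0,0,0, 0,-0.58,0.05,0,0,0, 0,-0.58,0.05,0,0,0]' |grep -E 'pos|ft'
python3 to.py -.127 0 .130
python3 - <<'E'
from h import *
L0=None
a=camera("top")[122:204,205:300];b=camera("scene")[168:250,188:283]
cv2.imwrite("pics/c4.png",cv2.resize(np.hstack([a,b])[:,:,::-1],(798,344),interpolation=cv2.INTER_CUBIC))
for th in np.arange(.85,-.01,-.085): print(round(th,2),((84*(np.sin(.85)-np.sin(th)))/80).round(3),((84*(np.cos(th)-np.cos(.85))+9*(.85-th))/-80).round(3))
E
```

```text
position: [0.4416, 0.024, 0.1291]
ft_force: [-0.0, -0.2, 0.5]
gauge now [-130.1   -0.3  129.1] t 12.7167 F [-0.  -0.2  0.5]
units [ 0.004  0.039 -0.012] gx in tool [-0.006  1.     0.001] gy [ 1.     0.006 -0.   ]
turn units [0.001 0.    0.004] q [-0.2   0.49  1.99  0.    0.66 -0.27]
0.85 0.0 -0.0
0.76 0.062 -0.074
0.68 0.129 -0.143
0.6 0.2 -0.205
0.51 0.276 -0.262
0.43 0.356 -0.311
0.34 0.439 -0.354
0.26 0.524 -0.39
0.17 0.611 -0.418
0.09 0.7 -0.439
0.0 0.789 -0.453
```

View pics/c4.png

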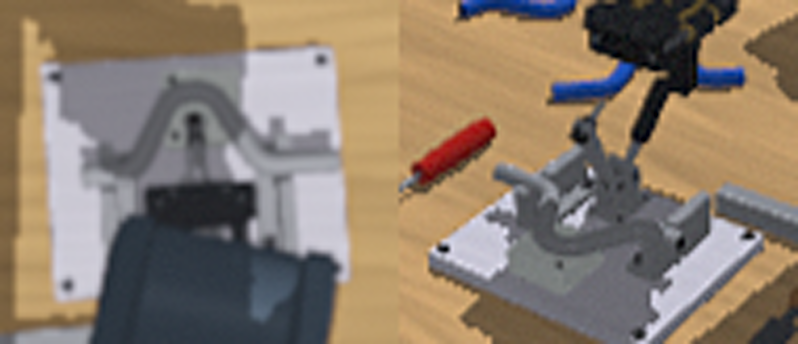

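```bash
python3 -m inch '[0,0.04,0,0,0,0, 0,0.08,0,0,0,0, 0,0.11,-0.03,0,0,0, 0,0.14,-0.07,0,0,0, 0,0.17,-0.1,0,0,0, 0,0.2,-0.13,0,0,0]' |grep -E 'pos|ft'
python3 -m inch '[0,0.03,-0.03,0,0,0, 0,0.06,-0.06,0,0,0, 0,0.06,-0.06,0,0,0]' |grep -E 'pos|ft'
python3 to.py -.064 0 .168
```

```text
position: [0.4547, 0.0253, 0.1397]
ft_force: [-5.0, -2.4, 1.0]
position: [0.459, 0.0256, 0.1448]
ft_force: [-6.2, -3.1, 3.1]
gauge now [-112.7    0.2  144.8] t 13.5667 F [-6.2 -3.1  3.1]
units [-0.007  0.607 -0.293] gx in tool [-0.007  1.    -0.005] gy [1.    0.007 0.   ]
turn units [-0.003 -0.     0.004] q [-0.19  0.48  1.93 -0.    0.74 -0.25]
```

```bash
python3 -m inch '[0,0.03,-0.025,0,0,0, 0,0.06,-0.045,0,0,0, 0,0.09,-0.065,0,0,0, 0,0.12,-0.085,0,0,0, 0,0.15,-0.105,0,0,0, 0,0.18,-0.125,0,0,0]' |grep -E 'pos|ft'
python3 -m inch '[0,0.03,-0.015,0,0,0, 0,0.06,-0.03,0,0,0, 0,0.09,-0.045,0,0,0, 0,0.12,-0.06,0,0,0, 0,0.15,-0.07,0,0,0]' |grep -E 'pos|ft'
python3 -m inch '[0,0.03,-0.012,0,0,0, 0,0.06,-0.024,0,0,0, 0,0.09,-0.035,0,0,0, 0,0.12,-0.045,0,0,0]' |grep -E 'pos|ft'
python3 to.py -.064 0 .168
```

```text
position: [0.4716, 0.0269, 0.1546]
ft_force: [-7.7, -0.8, 6.2]
position: [0.486, 0.0278, 0.1604]
ft_force: [-3.9, 0.8, 3.2]
position: [0.4976, 0.0281, 0.1639]
ft_force: [-2.9, 1.5, 0.8]
gauge now [-74.    0.4 163.9] t 14.8167 F [-2.9  1.5  0.8]
units [-0.006  0.126 -0.051] gx in tool [-0.006  1.     0.   ] gy [1.    0.006 0.   ]
turn units [ 0.    -0.     0.004] q [-0.17  0.48  1.83  0.    0.83 -0.24]
```

```bash
python3 -m inch '[0,0.02,-0.006,0,0,0, 0,0.04,-0.012,0,0,0, 0,0.06,-0.018,0,0,0, 0,0.08,-0.022,0,0,0]' |grep -E 'pos|ft'
python3 -m inch '[0,0.015,-0.003,0,0,0, 0,0.03,-0.005,0,0,0, 0,0.04,-0.005,0,0,0]' |grep -E 'pos|ft'
python3 -m inch '[0,0.015,0,0,0,0, 0,0.03,0,0,0,0, 0,0.04,0,0,0,0]' |grep -E 'pos|ft'
python3 to.py -.064 0 .168
```

```text
position: [0.5037, 0.0285, 0.1654]
ft_force: [-3.0, 1.0, 1.9]
position: [0.507, 0.0286, 0.166]
ft_force: [-3.0, 0.3, 2.3]
position: [0.5102, 0.0287, 0.166]
ft_force: [-2.0, 0.9, 1.5]
gauge now [-61.4   0.2 166. ] t 15.65 F [-2.   0.9  1.5]
units [-0.002 -0.032 -0.025] gx in tool [-0.006  1.     0.   ] gy [ 1.     0.006 -0.   ]
turn units [0.    0.    0.004] q [-0.16  0.49  1.79 -0.    0.86 -0.23]
```

```bash
python3 -m inch '[0,0.015,0,0,0,0, 0,0.03,0,0,0,0, 0,0.03,0,0,0,0]' |grep -E 'pos|ft'
python3 -m inch '[0,0.015,0,0,0,0, 0,0.03,0,0,0,0, 0,0.03,0,0,0,0]' |grep -E 'pos|ft'
python3 -m inch '[0,0.015,0,0,0,0, 0,0.03,0,0,0,0, 0,0.03,0,0,0,0]' |grep -E 'pos|ft'
python3 to.py -.064 0 .168
python3 - <<'E'
from h import *
b=camera("scene")[158:250,188:308]
cv2.imwrite("pics/c5.png",cv2.resize(b[:,:,::-1],(720,552),interpolation=cv2.INTER_CUBIC))
E
```

```text
position: [0.5122, 0.0289, 0.1659]
ft_force: [-3.1, -0.2, 2.5]
position: [0.5124, 0.0291, 0.1657]
ft_force: [-6.2, -1.6, 5.5]
position: [0.5127, 0.0292, 0.1656]
ft_force: [-10.9, -2.8, 9.0]
gauge now [-58.9   0.5 165.6] t 16.4 F [-10.9  -2.8   9. ]
units [-0.006 -0.064 -0.03 ] gx in tool [-0.007  1.    -0.01 ] gy [1.    0.007 0.   ]
turn units [-0.007 -0.     0.005] q [-0.16  0.5   1.78 -0.    0.87 -0.23]
```

View pics/c5.png

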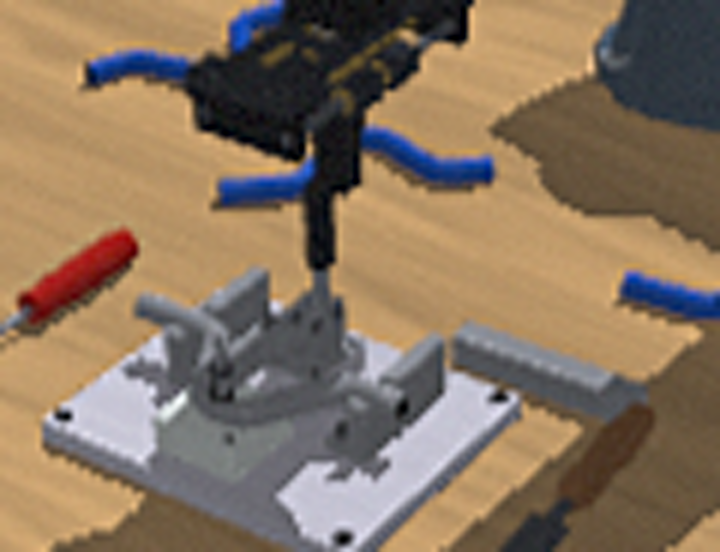

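Foot is down on the hump and the handle looks upright. I'll push a little more to confirm it's at the stop.

```bash
python3 -m inch '[0,0.02,-0.02,0,0,0, 0,0.04,-0.03,0,0,0, 0,0.04,-0.03,0,0,0]' |grep -E 'pos|ft'
python3 -m inch '[0,0.02,0,0,0,0, 0,0.04,0,0,0,0, 0,0.06,0,0,0,0, 0,0.06,0,0,0,0]' |grep -E 'pos|ft'
```

```text
position: [0.5129, 0.0293, 0.1659]
ft_force: [-11.4, -4.2, 1.0]
position: [0.5134, 0.0294, 0.1658]
ft_force: [-20.5, -7.1, 7.3]
```

At the stop (20 N, no movement). Now retreat.

```bash
python3 -m inch '[0,-0.1,0,0,0,0, 0,-0.25,0,0,0,0, 0,-0.5,0,0,0,0, 0,-0.8,0,0,0,0, 0,-1,0,0,0,0, 0,-1,-0.4,0,0,0, 0,-1,-0.8,0,0,0, 0,-1,-1,0,0,0]' >/dev/null
python3 -m inch '[-0.4,0,0,0,0,0, -0.8,0,0,0,0,0, -1,0,0,0,0,0]' >/dev/null
python3 -m inch '[-0.4,0,0,0,0,0, -0.8,0,0,0,0,0, -1,0,0,0,0,0, -1,0,0,0,0,0, -1,0,0,0,0,0]'
python3 - <<'E'
from h import *
g=np.load("g.npy");out=[]
L=g2w(g,[[-.04,0,.15],[-.04,0,.066],[0,-.108,.049],[0,.088,.049]])
for n,(x,y) in(("top",(205,122)),("scene",(188,168))):
    I=cv2.resize(camera(n)[y:y+82,x:x+95,::-1],None,fx=6,fy=6,interpolation=cv2.INTER_CUBIC)
    for q in (proj(n,L)-(x,y))*6+2.5: cv2.circle(I,tuple(int(v) for v in q),3,(0,0,255),-1)
    out.append(I)
cv2.imwrite("pics/c6.png",cv2.resize(np.hstack(out),(800,345)))
E
```

```text
time: 18.37
position: [0.457, -0.1362, 0.2484]
tool_rot: [0.684, 0.73, 0.001, 0.001]
ft_force: [0.4, 1.1, 0.4]
grip_width: 0.0005
grip_force: 0.0
```

View pics/c6.png

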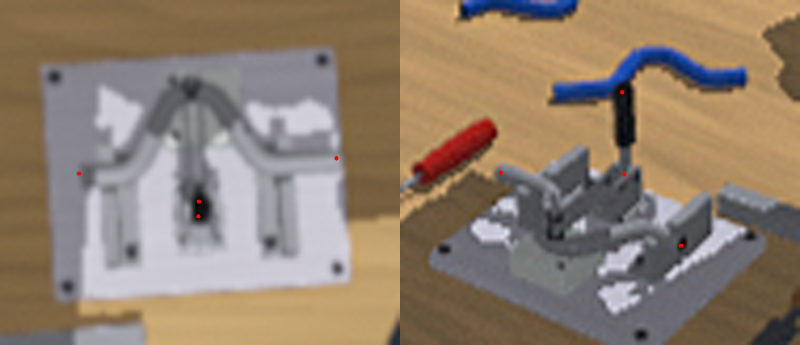

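The handle is upright, matching the predicted points at (622,92) and (624,173). The foot is on the hump and the tube is seated, so I'll hand in.

```bash
python3 -c "
from rig import *
print(hand_in())"
```

```text
the job is handed in; nothing more can be done
None
```

The job is handed in, with no verdict returned: in the last pictures the tube lies in both notches, the handle is upright and the foot is on the hump; the first push on the handle jammed (about 76 N at the wrist), so I backed off and pushed along its arc.

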